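# Open a bottle of unknown thread hand in the cleaner rack

### The job

The bottle in the right-hand bay of the two-bay rack is to be topped up. First swing that bay's open hold-down bar shut over the bottle's shoulder until it snaps into its spring catch, so that the bottle cannot come along; then unscrew its cap - these bottles come with right-hand or left-hand threads and nothing shows which, so try one way and, if it stops dead, the other - and lift the cap off. Finish while still holding the cap in the gripper, level and still, a few centimetres straight above the open bottle, with the bar still in its catch, the bottle standing in its bay and the other bottle left alone.

Things in the scene. Friction and masses are not known exactly. Their poses are not given: they have to be found in the camera images.
- rack: aluminium rack fixed to the desk: base plate 118 (x) by 262 mm (y), 10 mm thick; origin at the centre of its underside, x away from the robot, y left along the two bays (centres y = -65, the one to work on, and +65 mm). Each bay: front and rear walls 38 mm high, left wall 76 mm high with a lip over the bottle's shoulder, hold-down bar on the right. The left bay's bar is shut and fixed.
- bay (a point): centre of the right-hand bay's floor, 10 mm above the desk: the foot of the bottle to be opened stands here.
- bar (a joint): hinge angle (rad) of the right bay's hold-down bar: 0 = shut and home; 0.9 to 1.25 at the start, swung out to the right. Swings level about an upright pin, stays where left (under 1 N at the sleeve). From about 0.2 rad it rides over the catch's spring ball (push 2 to 6 N at the sleeve), crest at 0.09, then snaps in and rests below 0.03.
- bar_hinge (a point): the bar's upright hinge axis at the height of the bar's centre line, 71.5 mm above the desk; in the rack's frame x = -40, y = -92 mm. Shut, the bar points along the rack's +x; open by q it is turned clockwise by q seen from above. Round steel bar, 8 mm thick, ending 116 mm from the hinge.
- bar_grip (a point): middle of the black sleeve (12 mm thick, 26 mm long) on the bar's free end, 102 mm from the hinge, on its centre line: push here, level, from the side away from the bottle. Following it round to shut, nothing stands in the way on that side.
- bar_catch (a point): where the shut bar's centre line crosses the catch post, 82.5 mm from the hinge. The post is 10 mm wide along the bar and 66.5 mm high (back stop on the bottle's side 76.5 mm); its 10 mm spring ball stands 7.5 mm from the bar's line, on the side away from the bottle.
- bottle_1: square white bottle, 56 x 56 mm, 56 mm tall to its flat shoulder, with a round neck, mouth 92 mm above the foot; origin at the centre of its foot, z up. One bottle stands in each bay with 1.5 mm play; which is where varies. They look alike, but one has a right-hand and the other a left-hand thread.
- bottle_2: square white bottle, 56 x 56 mm, 56 mm tall to its flat shoulder, with a round neck, mouth 92 mm above the foot; origin at the centre of its foot, z up. One bottle stands in each bay with 1.5 mm play; which is where varies. They look alike, but one has a right-hand and the other a left-hand thread.
- cap_1: black ribbed cap of bottle_1: twelve flats, 42 mm across (one faces its x axis), 26 mm tall; origin at the centre of its lower rim, 80 mm above the desk when on. Loosening way: turns freely, can lift off after 50 degrees, stops at about 80; aim for 65. Other way: stops dead within 8 degrees. Need not rise while turning; clears the mouth when lifted 22 mm. 35 g.
- cap_2: black ribbed cap of bottle_2: twelve flats, 42 mm across (one faces its x axis), 26 mm tall; origin at the centre of its lower rim, 80 mm above the desk when on. Loosening way: turns freely, can lift off after 50 degrees, stops at about 80; aim for 65. Other way: stops dead within 8 degrees. Need not rise while turning; clears the mouth when lifted 22 mm. 35 g.
There are look-alikes about, which are no part of the job. What is shaped like the bottle_2 but pink is not meant.

How it is judged:
On the way, in this order (a step that is already met when the one before it is completed fails the run):
1. the bar is shut in its catch while the bottle still stands capped in the right-hand bay (((horizontal distance between bottle_1 and bay below 0.03 m and (value of joint bar below 0.05 rad and (horizontal distance between bottle_1 and bay below 0.006 m and z of bottle_1 in the frame of bay below 0.005 m and angle between bottle_1's own z axis and vertical below 0.06 rad) and z of cap_1 in the frame of bottle_1 below 0.085 m)) or (horizontal distance between bottle_2 and bay below 0.03 m and (value of joint bar below 0.05 rad and (horizontal distance between bottle_2 and bay below 0.006 m and z of bottle_2 in the frame of bay below 0.005 m and angle between bottle_2's own z axis and vertical below 0.06 rad) and z of cap_2 in the frame of bottle_2 below 0.085 m)))), for 0.2 s.
2. the cap comes off the neck with the bar still shut (((horizontal distance between bottle_1 and bay below 0.03 m and (value of joint bar below 0.05 rad and z of cap_1 in the frame of bottle_1 above 0.094 m)) or (horizontal distance between bottle_2 and bay below 0.03 m and (value of joint bar below 0.05 rad and z of cap_2 in the frame of bottle_2 above 0.094 m)))), for 0.1 s.
At the end, for the whole second after the job is handed in: Bar in its catch (below 0.05 rad); the bay's bottle upright on its floor (within 6 mm of centre, raised under 5 mm); its cap gripped, off, touching neither bottle nor rack, origin 105 to 250 mm above the bottle's foot, within 60 mm of its axis, tilted under 0.5 rad, still (((horizontal distance between bottle_1 and bay below 0.03 m and (value of joint bar below 0.05 rad and (horizontal distance between bottle_1 and bay below 0.006 m and z of bottle_1 in the frame of bay below 0.005 m and angle between bottle_1's own z axis and vertical below 0.06 rad) and z of cap_1 in the frame of bottle_1 between 0.105 and 0.25 m and horizontal distance between cap_1 and bottle_1 below 0.06 m and angle between cap_1's own z axis and vertical below 0.5 rad and contact force between the fingers and cap_1 above 1 N and contact force between cap_1 and bottle_1 below 0.05 N and contact force between cap_1 and rack below 0.05 N and linear speed of cap_1 below 0.03 m/s)) or (horizontal distance between bottle_2 and bay below 0.03 m and (value of joint bar below 0.05 rad and (horizontal distance between bottle_2 and bay below 0.006 m and z of bottle_2 in the frame of bay below 0.005 m and angle between bottle_2's own z axis and vertical below 0.06 rad) and z of cap_2 in the frame of bottle_2 between 0.105 and 0.25 m and horizontal distance between cap_2 and bottle_2 below 0.06 m and angle between cap_2's own z axis and vertical below 0.5 rad and contact force between the fingers and cap_2 above 1 N and contact force between cap_2 and bottle_2 below 0.05 N and contact force between cap_2 and rack below 0.05 N and linear speed of cap_2 below 0.03 m/s)))); the arm keeps its last pose, push and grip.
It fails at once if the other bottle or its cap is disturbed (moved over 10 mm) ((horizontal distance between bottle_1 and bay above 0.1 m and distance of any of bottle_1, cap_1 from where it was at the start of the episode above 0.01 m) or (horizontal distance between bottle_2 and bay above 0.1 m and distance of any of bottle_2, cap_2 from where it was at the start of the episode above 0.01 m)).
It fails at once if a bottle is pulled up out of its bay (over 15 mm) (z of any of bottle_1, bottle_2 in the frame of bay above 0.015 m).
It also fails if it takes over 61 s, if anything falls off the work surface, if the arm or the gripper's body presses on something with over 40 N, if the wrist force passes 120 N, or if a joint passes its speed limit or range.

### The arm

A 7-joint arm with a two-finger parallel gripper is mounted at the origin on a cart in front of the work surface, level with it; the furniture and walls round the work are solid. World frame = base frame: x ahead of the robot, y to its left, z up, the work surface at z = 0. Lengths are in m, angles in rad, forces in N, time in s.
With the tool pointing down it reaches from about 0.4 to 0.85 m from the base axis. Payload 10.4 kg.
Tool frame: the origin (TCP) lies at the very end of the fingers, on their centre line; the grasp point (between the pads) lies 19 mm behind it; z points along the fingers, y is the line along which they close (so a half turn about z gives the same grasp; the last joint's range is limited). The gripper opens to 85 mm and grips with 20 to 120 N. Pads are 22 mm wide; open, the fingers measure 114 mm over their backs; the gripper's body (76 mm by 85 mm) begins 54 mm behind the grasp point. The pads swing forward as they close: fully open they stand 13 mm farther back than shut.
Start: joints at [1.294, 0.332, -0.065, 1.46, 0.022, 1.35, -0.088], TCP at [0.157, -0.605, 0.231] pointing down, gripper open.
Joint ranges: [-2.6, 2.6], [-0.5, 2.12], [-1.47, 1.34], [0.16, 2.42], [-1.27, 4.41], [0.06, 2.06], [-2.6, 2.6]. Speed limits (rad/s): [2.22, 2.22, 2.79, 2.79, 3.14, 3.14, 3.14].

### API

Orientations are given as a unit quaternion [w, x, y, z].
In Python, from bench import robot, cams, sign_off gives the robot as it stands.
- The arm moves only by the tool arm_command, never from a script. Its argument "targets" is a list of rows, each a list of 7 numbers: the shift along the tool's x, y, z in cm, then the turn, a rotation vector about the tool's x, y, z in degrees, then the finger opening in cm, from 0 to 8.54. In form: [[tx, ty, tz, ax, ay, az, fingers], ...]. A call has 1 to 5 rows; each row is the pose to reach, as a shift and turn from the pose commanded when the call began, along the tool's axes at that moment; what a row does not reach only later rows make up. A row lasts 1/12 s, in which the tool goes at most 41.7 mm and 7.16 degrees, less where a joint would pass 70% of its speed; a pose out of reach is approached as far as the arm can. A call with a gripper value outside its range is refused whole. The fingers move at their own pace and stop on an object; "force" is the grip in N (left out, the last holds). Time passes only in rows, so rows that repeat a pose let the fingers close. It gives the time, the measured TCP pose, the force, the opening and the grip force at its end, in the units of the state.
- robot.get_obs(): the state, without advancing time (a new reading comes with each control period).
- cams.camera(name): name is "side" or "top"; returns the picture (480x640x3 uint8, blue, green, red); there is no depth.
- cams.camera_params(name): a dict with "mtx" (3x3 intrinsics, pixels), "pose" (4x4, takes a point from camera to world coordinates). Camera axes: x right, y down, z forward; pixel columns grow to the right and rows downward; lengths in m; the calibration is good to about 2 mm. A picture is of the moment at which its call begins. camera_params takes no time and is no camera call.
- sign_off(): hands the job in; it is judged then, once.
The state is a dict: "clock": time; "joint_positions": joint angles; "qd": joint speeds; "joint_torque": joint torques, N m; "eef_pos": TCP position; "orientation": TCP orientation; "force": force on the tool from outside, world axes, zero at the start; "ft_torque": the same for the moment, N m; "grip_width": finger opening in m; "grasp_force": force on a finger pad.
Only numpy, scipy, OpenCV 4.12 (cv2) and the standard library are available. Lean on these libraries where they do the work, as an engineer would, in place of code of your own. Each camera call takes 0.05 s, during which the arm holds its last target. There are 200 camera calls.

## Working session

There is one attempt and no reset: what is moved stays moved. The work goes in short steps, Python scripts to look and compute and a tool call to move; the robot and the scene stay as the last step left them, time stands still between calls to the robot, and variables do not carry over. Pictures are saved under pics/ and viewed, at most 10 in all, crops included, and the job is handed in when it is done.

Besides the shell and the picture viewer there is one more tool, called as name([rows], argument=value, ...), one row to a line, values as JSON. arm_command: Moves the arm, as the interface text tells. Its arguments: {"type":"object","properties":{"targets":{"type":"array","items":{"type":"array","items":{"type":"number"}}},"force":{"type":"number"}},"required":["targets"]}

```bash
mkdir -p pics; cat > h.py <<'E'
import numpy as np, cv2
from scipy.spatial.transform import Rotation as R
from bench import robot, cams, sign_off
def P(n):
    p=cams.camera_params(n); return np.array(p["mtx"]),np.array(p["pose"])
def proj(n,X):
    K,T=P(n); X=np.atleast_2d(X); c=(X-T[:3,3])@T[:3,:3]; u=c@K.T; return u[:,:2]/u[:,2:]
def atz(n,uv,z):
    K,T=P(n); d=T[:3,:3]@np.linalg.inv(K)@np.array([*uv,1.]); return T[:3,3]+d*(z-T[2,3])/d[2]
def st():
    o=robot.get_obs(); q=o["orientation"]; r=R.from_quat([q[1],q[2],q[3],q[0]]); return o,r
def to(xyz,yaxis_deg=None):
    """shift in tool cm to world xyz"""
    o,r=st(); return (r.inv().apply(np.array(xyz)-o["eef_pos"])*100).round(2)
E
python3 - <<'E'
from h import *
for n in("top","side"):
    cv2.imwrite(f"pics/{n}0.png",cams.camera(n)); K,T=P(n); print(n,K.round(1).tolist(),T.round(3).tolist())
o,r=st(); print({k:np.round(v,3) for k,v in o.items()}); print(r.as_matrix().round(3))
E
```

```text
top [[529.2, 0.0, 320.4], [0.0, 529.2, 242.2], [0.0, 0.0, 1.0]] [[-0.028, -0.998, 0.055, 0.455], [-0.999, 0.03, 0.033, 0.088], [-0.034, -0.054, -0.998, 0.928], [0.0, 0.0, 0.0, 1.0]]
side [[567.6, 0.0, 319.2], [0.0, 567.6, 246.4], [0.0, 0.0, 1.0]] [[-0.925, -0.194, 0.328, 0.153], [-0.381, 0.484, -0.788, 0.938], [-0.006, -0.853, -0.521, 0.622], [0.0, 0.0, 0.0, 1.0]]
{'clock': np.float64(0.1), 'joint_positions': array([ 1.294,  0.333, -0.065,  1.461,  0.022,  1.35 , -0.088]), 'qd': array([ 0.001, -0.001,  0.002, -0.001,  0.002, -0.001, -0.   ]), 'joint_torque': array([ 1.0000e-03, -6.2675e+01,  4.9000e-02, -3.9243e+01,  1.6000e-02,
        7.0000e-03,  0.0000e+00]), 'eef_pos': array([ 0.157, -0.605,  0.231]), 'orientation': array([-0.001,  0.992,  0.127, -0.   ]), 'force': array([0.56 , 0.178, 0.265]), 'ft_torque': array([ 0.019,  0.046, -0.002]), 'grasp_force': np.float64(0.0), 'grip_width': np.float64(0.085)}
[[ 0.968  0.251 -0.   ]
 [ 0.251 -0.968  0.001]
 [-0.    -0.001 -1.   ]]
```

View pics/top0.png

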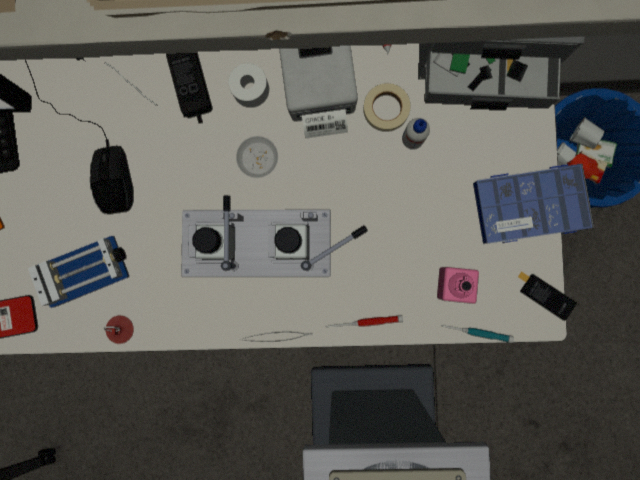

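View pics/side0.png

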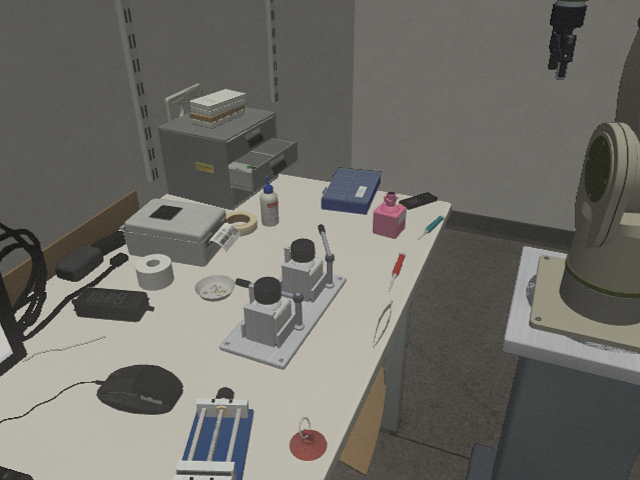

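The top view shows the rack at about (182–330, 209–277). The right bay's capped white bottle is at (288,240), and its open bar runs from the hinge at (306,266) to the sleeve at (360,232). The left bottle is at (207,240) with its bar shut. The pink look-alike is at (459,285) and isn't meant. I'll confirm with an enlarged crop.

```bash
python3 - <<'E'
from h import *
a=cv2.imread("pics/top0.png")[195:290,172:382]
b=cv2.imread("pics/side0.png")[215:370,215:365]
cv2.imwrite("pics/crop1.png",cv2.resize(a,None,fx=3.8,fy=3.8,interpolation=cv2.INTER_CUBIC))
cv2.imwrite("pics/crop2.png",cv2.resize(b,None,fx=3.8,fy=3.8,interpolation=cv2.INTER_CUBIC))
E
```

```text
(no output)
```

View pics/crop1.png

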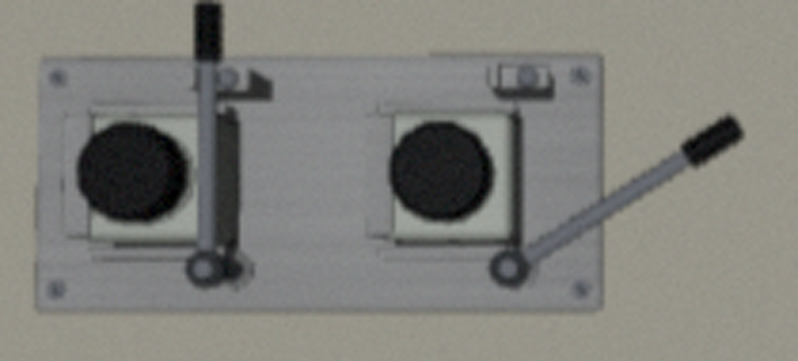

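View pics/crop2.png

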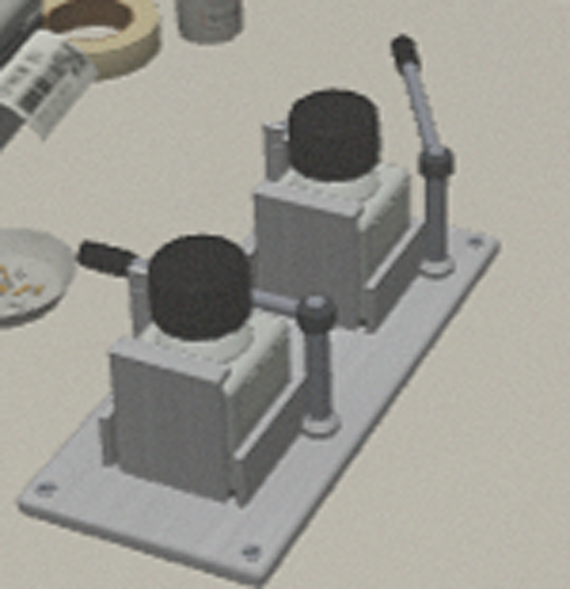

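The crops show that the right bottle is white (square shoulder, black cap at crop1 (441,171)). Its open bar runs from the hinge at (509,268) to the sleeve at (712,140). The plate corners are at (43,57), (601,55), (603,310) and (37,311). The rack fit comes next.

```bash
python3 - <<'E'
from h import *
from scipy.optimize import least_squares
f=lambda c,o:(np.array(c,float)+.5)/3.8-.5+np.array(o)
tp=f([(43,57),(601,55),(603,310),(37,311)],(172,195)); h=.0
# rack pts: far-left(+x,+y), far-right, near-right, near-left
C=np.array([[.059,.131,.01],[.059,-.131,.01],[-.059,-.131,.01],[-.059,.131,.01]])
sp=f([(500,243),(263,575),(22,498)],(215,215)); S=C[[2,3,0]]
def W(p,X): return R.from_euler('z',p[2]).apply(X)+[p[0],p[1],0]
res=lambda p,k:np.r_[(proj("top",W(p,C))-tp).ravel() if k&1 else [],(proj("side",W(p,S))-sp).ravel() if k&2 else []]
for k in(1,2,3):
    s=least_squares(res,[.47,.1,0],args=(k,)); print(k,s.x.round(4),s.fun.round(1))
s=least_squares(res,[.47,.1,0],args=(3,)); p=s.x
g=lambda c:f(c,(172,195))
print("bay",W(p,[0,-.065,.01]),"hinge",W(p,[-.04,-.092,.0715]))
print("cap top",atz("top",g((441,171)),.106),"hinge img",atz("top",g((509,268)),.08),"left cap",atz("top",g((132,171)),.106))
sl=atz("top",g((712,140)),.0715); hp=W(p,[-.04,-.092,.0715]); d=(sl-hp)[:2]; print("sleeve",sl,np.hypot(*d), "q",p[2]-np.arctan2(d[1],d[0]))
print("side cap top",atz("side",f((335,117),(215,215)),.106), "side hinge",atz("side",f((437,155),(215,215)),.08))
E
```

```text
1 [ 0.5085  0.2307 -0.028 ] [-1.1 -0.2  1.  -0.3  0.5  0.4 -0.4  0.1]
2 [ 0.5084  0.2284 -0.0252] [ 0.8 -1.2  0.7  0.4 -1.4  0.1]
3 [ 0.5083  0.2299 -0.0262] [-0.7  0.   1.3 -0.4  1.   0.4  0.   0.4  0.6 -0.7  0.3  1.1 -1.9  0.7]
bay [0.50656409 0.1649493  0.01      ] hinge [0.4658692  0.13900848 0.0715    ]
cap top [0.50627994 0.16553318 0.106     ] hinge img [0.4660267  0.14026653 0.08      ] left cap [0.5101715 0.2933631 0.106    ]
sleeve [0.51812373 0.0527162  0.0715    ] 0.1008805849577768 q 1.0000540876728894
side cap top [0.50544295 0.16700211 0.106     ] side hinge [0.46490683 0.14171055 0.08      ]
```

arm_command([
  [31.9,-18.1,0,0,0,16,0],
  [31.9,-18.1,0,0,0,16,0],
  [31.9,-18.1,0,0,0,16,0],
  [31.9,-18.1,0,0,0,16,0],
  [31.9,-18.1,0,0,0,16,0],
])

```text
clock: 0.52
eef_pos: [0.3058, -0.46, 0.2311]
orientation: [-0.0, 1.0, -0.013, -0.0]
force: [-0.2, -1.1, -0.1]
grip_width: 0.0256
grasp_force: 0.0
```

```bash
cat >> h.py <<'E'
def rep():
    o,r=st(); m=r.as_matrix(); print(round(float(o["clock"]),2),"tcp",o["eef_pos"].round(4),"yaw x",np.degrees(np.arctan2(m[1,0],m[0,0])).round(2),"tilt",np.degrees(np.arccos(-m[2,2])).round(2),"F",np.round(o["force"],1),"M",np.round(o["ft_torque"],2),"w",round(float(o["grip_width"]),4),"g",round(float(o["grasp_force"]),1))
E
python3 -c "
from h import *
rep(); print(to([.475,.02,.231]),to([.42,-.35,.231]),robot.get_obs()['joint_positions'].round(2))"
```

```text
0.52 tcp [ 0.3058 -0.46    0.2311] yaw x -1.48 tilt 0.02 F [-0.2 -1.1 -0.1] M [-0.04 -0.06  0.02] w 0.0256 g 0.0
[ 1.568e+01 -4.842e+01  1.000e-02] [ 11.14 -11.29   0.  ] [ 1.04  0.18 -0.16  1.65  0.03  1.31 -0.72]
```

arm_command([
  [15.7,-48.4,0,0,0,0,0],
  [15.7,-48.4,0,0,0,0,0],
  [15.7,-48.4,0,0,0,0,0],
  [15.7,-48.4,0,0,0,0,0],
  [15.7,-48.4,0,0,0,0,0],
])

```text
clock: 0.93
eef_pos: [0.3741, -0.2632, 0.2311]
orientation: [0.0, 1.0, -0.013, -0.0]
force: [1.6, -0.0, 0.1]
grip_width: -0.0001
grasp_force: 0.0
```

```bash
python3 -c "
from h import *
rep(); print(to([.475,.02,.231]))"
```

```text
0.93 tcp [ 0.3741 -0.2632  0.2311] yaw x -1.46 tilt 0.03 F [ 1.6 -0.   0.1] M [ 0.01 -0.12 -0.02] w -0.0001 g 0.0
[  9.36 -28.57  -0.  ]
```

arm_command([
  [9.4,-28.6,0,0,0,0,0],
  [9.4,-28.6,0,0,0,0,0],
  [9.4,-28.6,0,0,0,0,0],
  [9.4,-28.6,0,0,0,0,0],
  [9.4,-28.6,0,0,0,0,0],
])

```text
clock: 1.35
eef_pos: [0.4442, -0.0671, 0.2313]
orientation: [0.0, 1.0, -0.013, 0.0]
force: [1.7, -0.7, 0.1]
grip_width: 0.0002
grasp_force: 0.0
```

arm_command([
  [3.1,-9.5,0,0,0,0,0],
  [3.1,-9.5,6.0,0,0,0,0],
  [3.1,-9.5,12,0,0,0,0],
  [3.1,-9.5,17.3,0,0,0,0],
  [3.1,-9.5,17.3,0,0,0,0],
])

```text
clock: 1.77
eef_pos: [0.4765, 0.0231, 0.078]
orientation: [-0.0, 1.0, -0.012, 0.001]
force: [1.1, -0.6, -0.4]
grip_width: -0.0
grasp_force: 0.0
```

```bash
python3 -c "
from h import *
rep(); print(to([.475,.02,.058]))
cv2.imwrite('pics/a.png',cv2.resize(cams.camera('side')[150:370,215:480],None,fx=2.7,fy=2.7))"
```

```text
1.77 tcp [0.4765 0.0231 0.078 ] yaw x -1.37 tilt 0.07 F [ 1.1 -0.6 -0.4] M [-0.13 -0.06  0.  ] w -0.0 g 0.0
[-0.14  0.31  2.  ]
```

View pics/a.png

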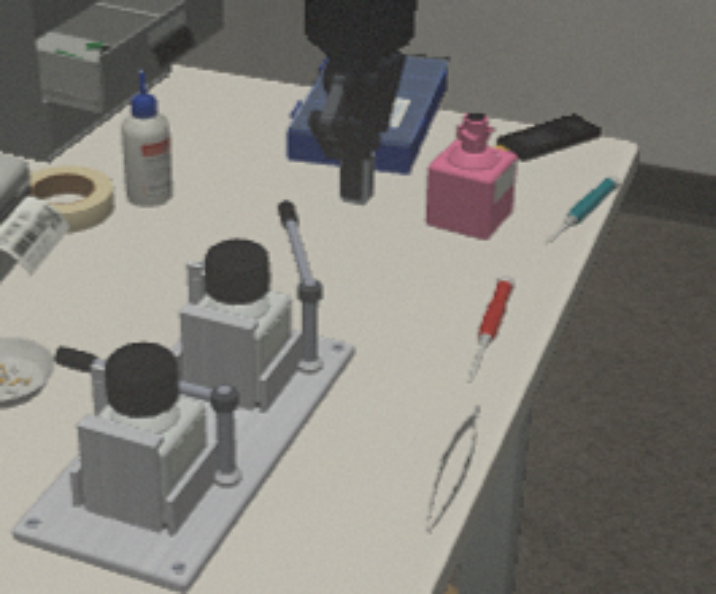

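The closed fingertips are at about (355,200), on the outer side of the sleeve at (288,212). I'll work out the push path along the arc.

```bash
python3 - <<'E'
from h import *
rep()
hp=np.array([.466,.1396]); yaw=-.0262
for q in(1.1,1.0,.9,.8,.7,.6,.5,.4,.3,.2,.1,.05,0):
    a=yaw-q; d=np.array([np.cos(a),np.sin(a)]); m=np.array([-d[1],d[0]])
    th=np.radians(-1.4); X=np.array([np.cos(th),np.sin(th)]); Y=np.array([-np.sin(th),np.cos(th)])
    a_=.011*max(0,m@X)*1+.0145*(m@Y); c=.011*np.sign(round(m@X,2))*X+.0145*Y
    s=.103-min(0,c@d)*1  # keep contact corner near 103 mm
    p=hp+d*s-m*(a_+.006)
    print(q,p.round(4),to([*p,.058]))
E
```

```text
1.82 tcp [0.4719 0.0236 0.0703] yaw x -1.35 tilt 0.56 F [-5.1  0.4 -6.8] M [-0.06  0.35  0.01] w -0.0001 g 0.0
1.1 [0.4935 0.0298] [ 2.16 -0.67  1.21]
1.0 [0.5029 0.0342] [ 3.08 -1.13  1.2 ]
0.9 [0.5117 0.0394] [ 3.96 -1.68  1.2 ]
0.8 [0.52   0.0456] [ 4.77 -2.31  1.19]
0.7 [0.5277 0.0525] [ 5.52 -3.02  1.18]
0.6 [0.5353 0.0596] [ 6.26 -3.75  1.18]
0.5 [0.543  0.0671] [ 7.02 -4.52  1.17]
0.4 [0.55   0.0755] [ 7.7  -5.37  1.17]
0.3 [0.5562 0.0847] [ 8.29 -6.31  1.16]
0.2 [0.5614 0.0947] [ 8.79 -7.31  1.16]
0.1 [0.5655 0.1053] [ 9.17 -8.38  1.16]
0.05 [0.5671 0.1108] [ 9.32 -8.94  1.15]
0 [0.5685 0.1164] [ 9.44 -9.5   1.15]
```

arm_command([
  [0,0,0,0,0,0,0],
  [0,0,0,0,0,0,0],
])

```text
clock: 1.98
eef_pos: [0.4766, 0.0219, 0.0805]
orientation: [-0.0, 1.0, -0.013, -0.0]
force: [0.4, -0.8, 0.6]
grip_width: 0.0001
grasp_force: 0.0
```

```bash
python3 - <<'E'
from h import *
rep()
for p in ([.475,.02],[.4935,.0298],[.5029,.0342],[.5117,.0394],[.52,.0456],[.5277,.0525],[.5353,.0596],[.543,.0671],[.55,.0755],[.5562,.0847],[.5614,.0947]): print(p,to([*p,.06]))
E
```

```text
1.98 tcp [0.4766 0.0219 0.0805] yaw x -1.45 tilt 0.03 F [ 0.4 -0.8  0.6] M [ 0.01 -0.01  0.03] w 0.0001 g 0.0
[0.475, 0.02] [-0.16  0.2   2.05]
[0.4935, 0.0298] [ 1.67 -0.83  2.05]
[0.5029, 0.0342] [ 2.59 -1.29  2.05]
[0.5117, 0.0394] [ 3.46 -1.84  2.05]
[0.52, 0.0456] [ 4.28 -2.48  2.05]
[0.5277, 0.0525] [ 5.03 -3.19  2.05]
[0.5353, 0.0596] [ 5.77 -3.92  2.05]
[0.543, 0.0671] [ 6.52 -4.68  2.05]
[0.55, 0.0755] [ 7.2  -5.54  2.05]
[0.5562, 0.0847] [ 7.8  -6.48  2.05]
[0.5614, 0.0947] [ 8.29 -7.49  2.05]
```

arm_command([
  [0,0,2.05,0,0,0,0],
  [0.8,-0.3,2.05,0,0,0,0],
  [1.7,-0.8,2.05,0,0,0,0],
  [2.6,-1.3,2.05,0,0,0,0],
  [3.0,-1.55,2.05,0,0,0,0],
])

```text
clock: 2.4
eef_pos: [0.5096, 0.0375, 0.061]
orientation: [-0.0, 1.0, -0.013, 0.002]
force: [-0.8, -1.2, 0.4]
grip_width: 0.0002
grasp_force: 0.2
```

arm_command([
  [0.5,-0.3,0,0,0,0,0],
  [1.3,-0.95,0,0,0,0,0],
  [2.0,-1.65,0,0,0,0,0],
  [2.8,-2.35,0,0,0,0,0],
  [2.8,-2.35,0,0,0,0,0],
])

```text
clock: 2.82
eef_pos: [0.5368, 0.0616, 0.0592]
orientation: [-0.001, 1.0, -0.012, 0.0]
force: [0.1, 0.1, 0.5]
grip_width: 0.0001
grasp_force: 0.0
```

```bash
python3 - <<'E'
from h import *
rep(); a=cams.camera('top'); b=cams.camera('side')
cv2.imwrite('pics/b.png',np.hstack([cv2.resize(a[190:290,230:380],None,fx=2.7,fy=2.7),cv2.resize(b[200:300,250:380],None,fx=2.7,fy=2.7)]))
for p in ([.5353,.0596],[.543,.0671],[.55,.0755],[.5562,.0847],[.5614,.0947],[.5655,.1053],[.5671,.1108],[.5685,.1164]): print(p,to([*p,.06]))
E
```

```text
2.82 tcp [0.5368 0.0616 0.0592] yaw x -1.36 tilt 0.1 F [0.1 0.1 0.5] M [-0.04  0.04  0.02] w 0.0001 g 0.0
[0.5353, 0.0596] [-0.02  0.06 -0.12]
[0.543, 0.0671] [ 0.74 -0.71 -0.12]
[0.55, 0.0755] [ 1.42 -1.57 -0.12]
[0.5562, 0.0847] [ 2.01 -2.5  -0.12]
[0.5614, 0.0947] [ 2.51 -3.52 -0.12]
[0.5655, 0.1053] [ 2.89 -4.59 -0.12]
[0.5671, 0.1108] [ 3.04 -5.14 -0.12]
[0.5685, 0.1164] [ 3.17 -5.7  -0.12]
```

View pics/b.png

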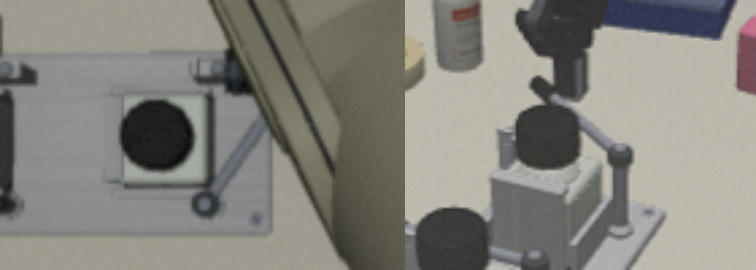

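The bar has swung to about 0.6 rad and the fingertip (side half at about (570,90)) is behind the sleeve. I'll keep pushing.

arm_command([
  [0.8,-0.7,0,0,0,0,0],
  [1.4,-1.55,0,0,0,0,0],
  [2.0,-2.45,0,0,0,0,0],
  [2.5,-3.5,0,0,0,0,0],
  [2.5,-3.5,0,0,0,0,0],
])

```text
clock: 3.33
eef_pos: [0.5621, 0.0972, 0.0592]
orientation: [-0.001, 1.0, -0.011, 0.0]
force: [-0.5, 0.2, -0.2]
grip_width: -0.0003
grasp_force: 0.0
```

arm_command([
  [0.2,-0.5,0,0,0,0,0],
  [0.35,-1.0,0,0,0,0,0],
  [0.45,-1.5,0,0,0,0,0],
  [0.5,-1.7,0,0,0,0,0],
  [0.5,-1.7,0,0,0,0,0],
])

```text
clock: 3.75
eef_pos: [0.5668, 0.1115, 0.0591]
orientation: [-0.0, 1.0, -0.012, 0.0]
force: [0.1, 0.8, 0.0]
grip_width: -0.0
grasp_force: 0.0
```

```bash
python3 - <<'E'
from h import *
rep(); print(to([.5685,.1164,.06]))
E
```

```text
3.75 tcp [0.5668 0.1115 0.0591] yaw x -1.41 tilt 0.04 F [0.1 0.8 0. ] M [0.06 0.   0.  ] w -0.0 g 0.0
[ 0.16 -0.49 -0.09]
```

arm_command([
  [0.05,-0.2,0,0,0,0,0],
  [0.1,-0.4,0,0,0,0,0],
  [0.1,-0.4,0,0,0,0,0],
])

```text
clock: 4.0
eef_pos: [0.568, 0.1151, 0.0591]
orientation: [-0.0, 1.0, -0.013, 0.0]
force: [-0.4, -0.3, 0.0]
grip_width: 0.0
grasp_force: 0.0
```

```bash
python3 - <<'E'
from h import *
rep(); b=cams.camera('side'); a=cams.camera('top')
cv2.imwrite('pics/c.png',np.hstack([cv2.resize(a[200:285,265:365],None,fx=4,fy=4),cv2.resize(b[215:300,270:365],None,fx=4,fy=4)]))
E
```

```text
4.0 tcp [0.568  0.1151 0.0591] yaw x -1.44 tilt 0.03 F [-0.4 -0.3  0. ] M [-0.02 -0.04  0.01] w 0.0 g 0.0
```

View pics/c.png

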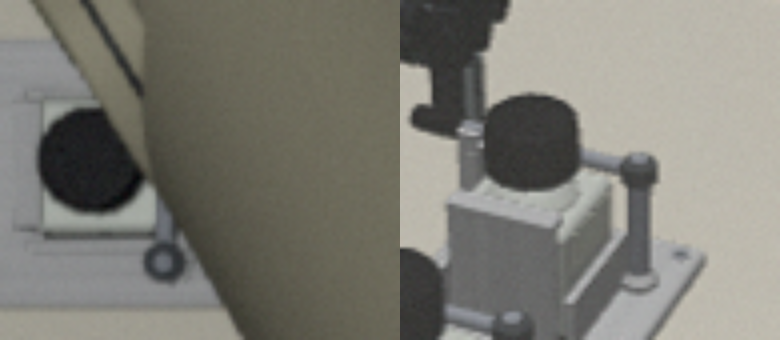

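The bar is nearly shut (sleeve at side half (440,120)), but there's no reaction force yet. I'll advance in small steps until it comes up firm.

arm_command([
  [0,-0.15,0,0,0,0,0],
  [0,-0.3,0,0,0,0,0],
  [0,-0.3,0,0,0,0,0],
])

```text
clock: 4.35
eef_pos: [0.5679, 0.118, 0.059]
orientation: [-0.0, 1.0, -0.013, 0.0]
force: [-0.2, -0.7, 0.8]
grip_width: 0.0001
grasp_force: 0.0
```

arm_command([
  [0,-0.15,0,0,0,0,0],
  [0,-0.3,0,0,0,0,0],
  [0,-0.3,0,0,0,0,0],
])

```text
clock: 4.6
eef_pos: [0.568, 0.1188, 0.0589]
orientation: [0.001, 1.0, -0.013, -0.0]
force: [-2.0, -6.5, 2.1]
grip_width: 0.0
grasp_force: 3.0
```

arm_command([
  [0,-0.15,0,0,0,0,0],
  [0,-0.3,0,0,0,0,0],
  [0,-0.3,0,0,0,0,0],
])

```text
clock: 4.85
eef_pos: [0.568, 0.1193, 0.0587]
orientation: [0.003, 1.0, -0.014, -0.001]
force: [-3.7, -12.5, 5.8]
grip_width: -0.0003
grasp_force: 6.7
```

Firm at 12 N with no further travel, past the 2–6 N of the catch, so the bar is home. Backing off, then up.

arm_command([
  [0.1,1.5,0,0,0,0,0],
  [0.2,4,0,0,0,0,0],
  [0.2,4,-4,0,0,0,3],
  [0.2,4,-8,0,0,0,6],
  [0.2,4,-12,0,0,0,6],
])

```text
clock: 5.27
eef_pos: [0.5684, 0.0834, 0.1802]
orientation: [-0.0, 1.0, -0.013, -0.001]
force: [2.2, 0.1, 0.6]
grip_width: 0.036
grasp_force: 0.0
```

```bash
python3 - <<'E'
from h import *
rep(); print(robot.get_obs()['joint_positions'].round(2)); b=cams.camera('side'); print(to([.506,.166,.18]))
cv2.imwrite('pics/d.png',cv2.resize(b[205:345,230:370],None,fx=4.2,fy=4.2,interpolation=cv2.INTER_CUBIC))
hp=np.array([.466,.1396]); 
for q in(0,.05,.1):
  a=-.0262-q; t=np.array([*(hp+.116*np.array([np.cos(a),np.sin(a)])),.0715]); print(q,(proj('side',t)-[230,205])*4.2)
E
```

```text
5.27 tcp [0.5684 0.0834 0.1802] yaw x -1.48 tilt 0.08 F [2.2 0.1 0.6] M [ 0.05 -0.11  0.02] w 0.036 g 0.0
[ 0.34  0.33 -0.68  1.64  0.22  1.25 -1.98]
[-6.81 -7.94  0.85]
0 [[177.41399498 169.75026994]]
0.05 [[183.80425962 163.61074456]]
0.1 [[190.69967622 157.6697509 ]]
```

View pics/d.png

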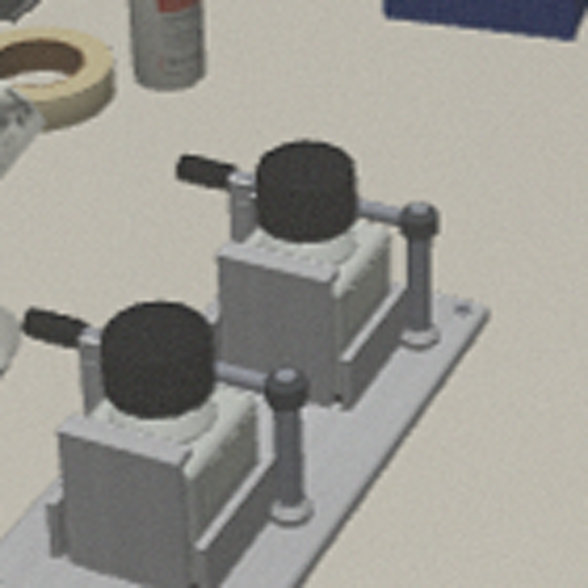

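The bar's end is at (178,165). That matches the shut prediction (177,170), and the bar lies parallel to the fixed one, so it's in the catch. Now over the cap, turning 51° CCW to leave wrist room both ways.

arm_command([
  [-1.5,-2,-1,0,0,-7,6],
  [-3,-4,-1,0,0,-14,6],
  [-4.5,-6,-1,0,0,-21,6],
  [-6.4,-8.1,-1,0,0,-28,6],
  [-6.4,-8.1,-1,0,0,-35,6],
])

```text
clock: 5.73
eef_pos: [0.5037, 0.1718, 0.1895]
orientation: [-0.001, 0.956, 0.295, 0.0]
force: [-1.3, 0.2, -0.8]
grip_width: 0.0603
grasp_force: 0.0
```

arm_command([
  [0,0,0,0,0,-7,6],
  [0,0,0,0,0,-14,6],
  [0,0,0,0,0,-16,6],
  [0,0,0,0,0,-16,6],
  [0,0,0,0,0,-16,6],
])

```text
clock: 6.15
eef_pos: [0.5071, 0.1663, 0.1889]
orientation: [-0.0, 0.908, 0.418, 0.0]
force: [-0.3, 0.1, 0.5]
grip_width: 0.0603
grasp_force: 0.0
```

```bash
python3 - <<'E'
from h import *
rep(); print(robot.get_obs()['joint_positions'].round(2)); print(to([.506,.166,.078]))
E
```

```text
6.15 tcp [0.5071 0.1663 0.1889] yaw x 49.44 tilt 0.01 F [-0.3  0.1  0.5] M [0.03 0.   0.03] w 0.0603 g 0.0
[ 0.36  0.27 -0.88  1.72  0.22  1.25 -1.27]
[-0.1  -0.06 11.09]
```

arm_command([
  [-0.1,-0.05,3,0,0,0,6],
  [-0.1,-0.05,6,0,0,0,6],
  [-0.1,-0.05,8.5,0,0,0,6],
  [-0.1,-0.05,9.5,0,0,0,6],
  [-0.1,-0.05,9.5,0,0,0,6],
])

```text
clock: 6.57
eef_pos: [0.5047, 0.1653, 0.092]
orientation: [-0.0, 0.908, 0.419, -0.002]
force: [-0.0, -0.3, 0.3]
grip_width: 0.0597
grasp_force: 0.0
```

arm_command([
  [0,0,0.8,0,0,0,6],
  [0,0,1.6,0,0,0,6],
  [0,0,1.6,0,0,0,6],
])

```text
clock: 6.82
eef_pos: [0.5061, 0.1657, 0.0776]
orientation: [0.0, 0.908, 0.419, -0.0]
force: [-0.3, 0.0, -0.6]
grip_width: 0.0597
grasp_force: 0.0
```

```bash
python3 - <<'E'
from h import *
rep(); b=cams.camera('side'); print(to([.506,.166,.078]))
cv2.imwrite('pics/e.png',cv2.resize(b[185:325,230:370],None,fx=4.2,fy=4.2,interpolation=cv2.INTER_CUBIC))
E
```

```text
6.82 tcp [0.5061 0.1657 0.0776] yaw x 49.51 tilt 0.01 F [-0.3  0.  -0.6] M [-0.03  0.01 -0.02] w 0.0597 g 0.0
[ 0.   -0.03  0.01]
```

View pics/e.png

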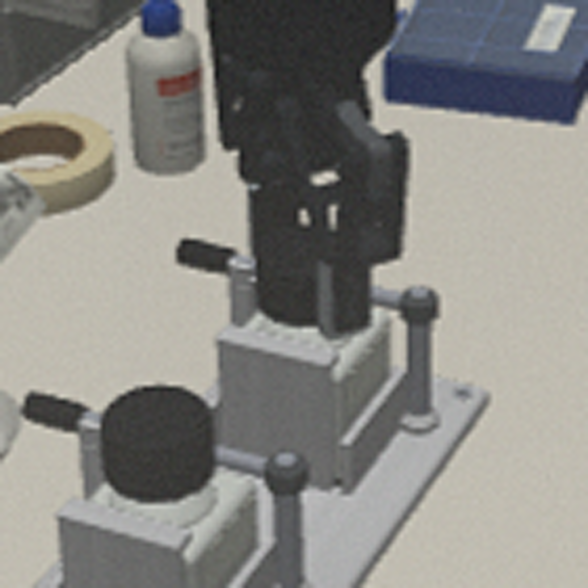

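The fingers straddle the right bottle's cap (about (315,270)), clear of the bar and walls. Closing.

arm_command([
  [0,0,0,0,0,0,3.5],
  [0,0,0,0,0,0,3.5],
  [0,0,0,0,0,0,3.5],
  [0,0,0,0,0,0,3.5],
  [0,0,0,0,0,0,3.5],
], force=40)

```text
clock: 7.28
eef_pos: [0.5067, 0.166, 0.0789]
orientation: [0.0, 0.908, 0.419, 0.001]
force: [-1.4, -1.6, 7.0]
grip_width: 0.0416
grasp_force: 40.9
```

```bash
python3 -c "
from h import *
rep()"
```

```text
7.28 tcp [0.5067 0.166  0.0789] yaw x 49.53 tilt 0.09 F [-1.4 -1.6  7. ] M [-0.13  0.22  0.01] w 0.0416 g 40.9
```

arm_command([
  [0,0,0,0,0,-3,3.5],
  [0,0,0,0,0,-6,3.5],
  [0,0,0,0,0,-9,3.5],
  [0,0,0,0,0,-12,3.5],
  [0,0,0,0,0,-12,3.5],
])

```text
clock: 7.7
eef_pos: [0.5069, 0.166, 0.0789]
orientation: [0.0, 0.858, 0.513, 0.001]
force: [-0.4, -1.0, 5.6]
grip_width: 0.0417
grasp_force: 41.0
```

```bash
python3 -c "
from h import *
rep()"
```

```text
7.7 tcp [0.5069 0.166  0.0789] yaw x 61.72 tilt 0.1 F [-0.4 -1.   5.6] M [ 0.01  0.01 -0.02] w 0.0417 g 41.0
```

It turned 12° with no torque, so it's loosening CCW. On to 65°.

arm_command([
  [0,0,0,0,0,-6,3.5],
  [0,0,0,0,0,-12,3.5],
  [0,0,0,0,0,-18,3.5],
  [0,0,0,0,0,-24,3.5],
  [0,0,0,0,0,-28,3.5],
])

```text
clock: 8.12
eef_pos: [0.5069, 0.1661, 0.0789]
orientation: [0.001, 0.708, 0.706, 0.001]
force: [-1.3, 0.6, 5.1]
grip_width: 0.0415
grasp_force: 40.9
```

arm_command([
  [0,0,0,0,0,-6,3.5],
  [0,0,0,0,0,-12,3.5],
  [0,0,0,0,0,-18,3.5],
  [0,0,0,0,0,-25,3.5],
  [0,0,0,0,0,-25,3.5],
])

```text
clock: 8.53
eef_pos: [0.507, 0.1661, 0.0789]
orientation: [0.001, 0.537, 0.843, 0.001]
force: [0.2, -0.3, 7.1]
grip_width: 0.0415
grasp_force: 41.1
```

```bash
python3 -c "
from h import *
rep()"
```

```text
8.53 tcp [0.507  0.1661 0.0789] yaw x 114.97 tilt 0.1 F [ 0.2 -0.3  7.1] M [-0.1   0.01 -0.05] w 0.0415 g 41.1
```

arm_command([
  [0,0,-0.2,0,0,0,3.5],
  [0,0,-0.4,0,0,0,3.5],
  [0,0,-0.6,0,0,0,3.5],
  [0,0,-0.6,0,0,0,3.5],
])

```text
clock: 8.87
eef_pos: [0.5062, 0.1658, 0.0844]
orientation: [0.0, 0.541, 0.841, 0.0]
force: [-0.5, -0.1, -0.6]
grip_width: 0.0421
grasp_force: 40.5
```

arm_command([
  [0,0,-1.0,0,0,0,3.5],
  [0,0,-2.2,0,0,0,3.5],
  [0,0,-3.6,0,0,0,3.5],
  [0,0,-5,0,0,0,3.5],
  [0,0,-5.6,0,0,0,3.5],
])

```text
clock: 9.28
eef_pos: [0.507, 0.1664, 0.1429]
orientation: [0.001, 0.541, 0.841, 0.001]
force: [0.8, 0.3, -0.5]
grip_width: 0.0417
grasp_force: 40.6
```

arm_command([
  [0,0,0,0,0,0,3.5],
  [0,0,0,0,0,0,3.5],
  [0,0,0,0,0,0,3.5],
  [0,0,0,0,0,0,3.5],
  [0,0,0,0,0,0,3.5],
])

```text
clock: 9.7
eef_pos: [0.5058, 0.1657, 0.1394]
orientation: [-0.0, 0.541, 0.841, -0.0]
force: [-0.2, -0.6, -0.3]
grip_width: 0.0417
grasp_force: 40.6
```

```bash
python3 - <<'E'
from h import *
rep(); b=cams.camera('side')
cv2.imwrite('pics/f.png',cv2.resize(b[185:325,230:370],None,fx=4.2,fy=4.2,interpolation=cv2.INTER_CUBIC))
E
```

```text
9.7 tcp [0.5058 0.1657 0.1394] yaw x 114.55 tilt 0.06 F [-0.2 -0.6 -0.3] M [0.07 0.   0.03] w 0.0417 g 40.6
```

View pics/f.png

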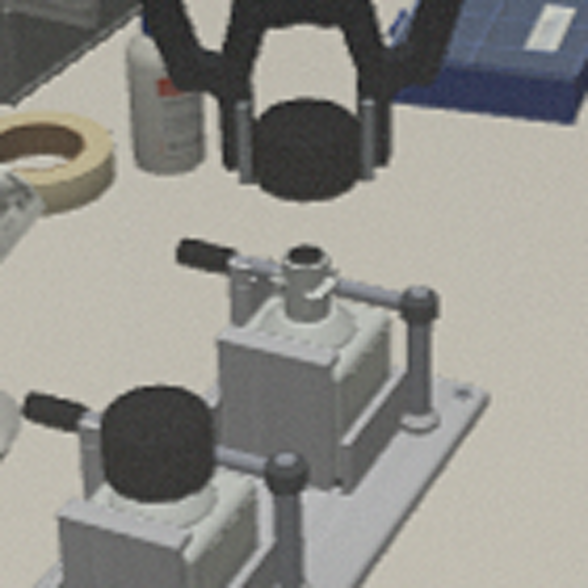

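The cap (305,150) is held level above the open neck (305,260). The bar is still shut in its catch (240,265), the bottle is seated and the left bottle is untouched. Handing in.

```bash
python3 -c "
from h import *
print(sign_off())"
```

```text
the job is handed in; nothing more can be done
None
```

The job is handed in: the bar is snapped shut, the cap came off counter-clockwise (right-hand thread) and is held level about 6 cm above its seated position over the open bottle, with the bottle still in its bay and the other one untouched.

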